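# Proof-pull a glued stud in the bench pull tester

### The arm

A 6-joint arm with a two-finger parallel gripper is mounted at the origin on a cart in front of the work surface, level with it; the furniture and walls round the work are solid. World frame = base frame: x ahead of the robot, y to its left, z up, the work surface at z = 0. Lengths are in m, angles in rad, forces in N, time in s.
With the tool pointing down it reaches from about 0.3 to 0.95 m from the base axis. Payload 3.1 kg.
Tool frame: the origin (TCP) lies midway between the tips of the shut fingers; the grasp point (between the pads) lies 19 mm behind it; z points along the fingers, y is the direction in which the jaws open and shut (so a half turn about z gives the same grasp; the last joint's range is limited). The gripper opens to 85 mm and grips with 20 to 120 N. Pads are 22 mm wide; open, the fingers measure 114 mm over their backs; the gripper's body (76 mm by 85 mm) begins 54 mm behind the grasp point. The pads swing forward as they close: fully open they stand 13 mm farther back than shut.
Start: joints at [1.063, 0.308, 1.634, -0, 1.2, -0.07], TCP at [0.265, 0.566, 0.231] pointing down, gripper open.
Joint ranges: [-3.06, 3.06], [-0.79, 1.96], [0.05, 2.63], [-1.19, 4.34], [0.05, 2.64], [-2.94, 2.94]. Speed limits (rad/s): [2.79, 2.79, 3.14, 3.14, 3.14, 3.14].

### API

Orientations are given as a unit quaternion [x, y, z, w].
In Python, from cell import * gives the robot as it stands. Calls block until the motion is done:
- move_pose(position, orientation): joint-space move of the TCP to a pose.
- move_linear(position, rot=None, feed=0.15, until_force=None): straight line of the TCP; rot=None keeps the orientation; feed is the mean speed in m/s. With until_force (N) it stops when the force on the tool has changed by that much, and returns True; else False.
- movej(angles): joint-space move.
- gripper_open() and grab(): open the fingers fully, or close them until they stop; the grip force is fixed at half the most.
- pause(seconds).
- ik(position, orientation): joint angles nearest the present ones, or None.
- observe(): the state.
- capture(name): name is "side" or "top" or "wrist"; returns a dict with "frame" (420x560x3 uint8, blue, green, red), "mtx" (3x3 intrinsics, pixels), "extrinsics" (4x4, takes a point from camera to world coordinates); the wrist camera has in their place "hand_eye" (4x4, takes a point from camera to tool coordinates, whose origin is the TCP and whose axes are the flange's). Camera axes: x right, y down, z forward; pixel columns grow to the right and rows downward; lengths in m; the calibration is good to about 2 mm. A picture is of the moment at which its call begins: read the wrist's pose just before it. There is no depth.
A pose or a line that the arm cannot do raises PlanningError and nothing moves.
- job_done(): hands the job in, once; it reports no verdict.
The state is a dict: "clock": time; "joint_positions": joint angles; "dq": joint speeds; "tau": joint torques, N m; "position": TCP position; "orientation": TCP orientation; "ft_force": force on the tool from outside, world axes, zero at the start; "moment": the same for the moment, N m; "finger_gap": opening from 0.0 (shut) to 1.0 (fully open).
Only numpy, scipy, OpenCV 4.12 (cv2) and the standard library are available. Lean on these libraries where they do the work, as an engineer would, in place of code of your own. Each camera call takes 0.05 s, during which the arm holds its last target.

### The job

Prove the glue joint of the stud on its plate. Slide the plate under the claw of the bench pull tester until it meets the two stop pins, pull straight up on the stud until the gauge's pointer stands level with its set marker, keep that load on for a good two seconds without overloading it, then ease the load off gently and leave the part in place under the claw with the pointer back at rest. Leave the marker and the other things on the bench alone.

Things in the scene. Friction and masses are not known exactly. Their poses are not given: they have to be found in the camera images.
- glued_part: The glued part: bare metal plate 64 x 90 x 6 mm with a bolt (stud) bonded upright, head down, on its middle; 0.28 kg in all. Origin: centre of the plate's underside, on the bolt's axis. x along the 64 mm side, y along the 90 mm side, z up along the bolt. Its two ends are alike: either way round fits. Starts flat on the bench at the robot's right.
- stud: The bonded bolt: hexagon head 17 mm across, 7 mm high, on the plate in a low bead of grey glue; above it a round shank 9.8 mm thick, 13 to 63 mm above the plate's underside. Origin: underside of the head, 6 mm above the plate's underside. Grip the shank's upper half (38 to 60 mm above the plate's underside), so that the fingertips stay above the claw.
- stud_top (a point): Middle of the top end of the bolt's shank, 63 mm above the plate's underside.
- tester: Bench pull tester, fixed: grey base 300 x 170 mm with a flat deck 20 mm above the bench; a gauge head on its rear end (front face at x = +104 mm, 108 mm wide, 175 mm high) carries a dark forked claw over the deck. Origin: on the bench under the bolt's axis when the plate is home. x: from the open front to the gauge head, the way the plate slides in; y: left; z: up. Base: x = -130 to +170 mm.
- load_deck (a point): Point on the deck (20 mm above the bench) in the middle of the open loading area in front of the claw, 90 mm before the seat; this area is free over x = -130 to -60 mm of the tester frame.
- seat (a point): Point on the deck where the plate's origin is when home, its 90 mm side along the tester's y. Two stop pins then meet its rear edge (pin faces at tester x = +32 mm). Side guides with inner faces at y = -48.5 and +48.5 mm leave 3.5 mm on each side of the plate and flare open at the front (mouth at x = -57 mm). Pins and guides stand 6.5 mm above the deck.
- claw_mouth (a point): Middle of the claw's front edge, at its underside: at rest 9.5 mm above the deck, 3.5 mm more than the plate's thickness. The claw is 10 mm thick (top 39.5 mm above the bench), 100 mm wide, tester x = -29 to +61 mm; a slot 40 mm wide, open in front and closed at x = +27 mm, lets the bolt in. Behind x = +69 mm a rib and the stem stand higher.
- claw (a joint): Rise of claw and pointer (one piece) above rest, m: 0 to 0.055. The claw slides straight up against a spring: about 5.3 N to start it and 350 N/m more (12 N at 20 mm, 18 N at 36 mm), plus the part's weight of 2.7 N. The plate rises 3.5 mm from the deck before it meets the claw. Let go, the claw snaps back.
- pointer_tip (a point): Tip of the gauge's thin dark pointer, which rises with the claw in front of the pale scale plate on the gauge head's front (lines 5 mm apart, the lowest at the pointer's rest). At rest 66 mm above the bench, 97 mm behind and 29 mm left of the tester's origin.
- marker_tip (a point): Tip of the set marker, a small brass slide on the scale's left edge beside the pointer's path. The set load is reached when pointer_tip is level with it (equal heights). It stays where it has been set.
- set_marker (a joint): Height of the set marker above the pointer's rest position, m (0.020 to 0.036 at the start): the value that claw has at the set load.
- tape: Bystander: roll of black tape, 62 mm across, 19 mm high, lying flat. Origin: centre of its underside.
- clamp_block: Bystander: milled metal block 40 x 60 x 28 mm with a slot in its top. Origin: centre of its underside.
- spanner: Bystander: combination spanner 160 mm long (along its y), lying flat, on the left. Origin: centre of its underside.
- pliers: Bystander: combination pliers 183 mm long (along its y), lying flat, at the left rear. Origin: centre of its underside.

How it is judged:
By the outcome, as a careful person would: the job done as asked, in the order asked, and still so for the second after the job is handed in, with the robot touching nothing.
It also fails if it takes over 48 s, if anything falls off the work surface, if the arm or the gripper's body presses on something with over 40 N, if the wrist force passes 120 N, or if a joint passes its speed limit or range.

## Working session

There is one attempt and no reset: what is moved stays moved. The work goes in short steps, each a Python script; the robot and the scene stay as the last script left them, time stands still between calls to the robot, and variables do not carry over. Pictures are saved under pics/ and viewed, and the job is handed in when it is done.

```bash
ls; mkdir -p pics
python3 - <<'E'
from cell import *
import cv2,numpy as np
s=observe();print(s)
for n in("side","top","wrist"):
    c=capture(n);cv2.imwrite(f"pics/{n}0.png",c["frame"]);print(n,c["mtx"].tolist(),np.round(c.get("extrinsics",c.get("hand_eye")),4).tolist())
    np.savez(f"{n}0.npz",**c)
E
```

```text
pics
{'clock': 0.0, 'joint_positions': array([ 1.06330784e+00,  3.09007486e-01,  1.63515842e+00, -2.67539704e-05,
        1.19971327e+00, -6.96868691e-02]), 'dq': array([ 0.00074717,  0.00139793,  0.00037587,  0.0001309 , -0.00041371,
       -0.00157744]), 'tau': array([ 4.46431295e-04, -4.15243149e+01, -2.76673597e+01,  1.29287386e-05,
        1.01101852e-02,  4.86313752e-06]), 'position': array([0.26459795, 0.56533197, 0.23005894]), 'orientation': array([ 2.17151904e-01,  9.76137154e-01, -1.09952974e-03, -3.13424815e-04]), 'ft_force': array([ 0.14237718,  0.61638556, -0.13049585]), 'moment': array([0.02007881, 0.01380813, 0.05608909]), 'finger_gap': 0.9953538755298416}
side [[379.2030595294487, 0.0, 279.8740953843139], [0.0, 379.2030595294487, 209.5516346833018], [0.0, 0.0, 1.0]] [[-0.4033, -0.4579, 0.7923, -0.1602], [-0.9149, 0.1879, -0.3572, 0.3778], [0.0147, -0.8689, -0.4947, 0.5067], [0.0, 0.0, 0.0, 1.0]]
top [[503.09301448874436, 0.0, 280.3018163531045], [0.0, 503.09301448874436, 198.65117309534753], [0.0, 0.0, 1.0]] [[-0.0084, -0.9811, 0.1931, 0.3072], [-1.0, 0.0084, -0.001, 0.0375], [-0.0006, -0.1931, -0.9812, 1.2957], [0.0, 0.0, 0.0, 1.0]]
wrist [[307.98378488796413, 0.0, 280.6439908049802], [0.0, 307.98378488796413, 209.5265035863883], [0.0, 0.0, 1.0]] [[0.0008, -0.9641, -0.2654, 0.0672], [1.0, 0.0012, -0.0015, -0.0006], [0.0018, -0.2654, 0.9641, -0.1423], [0.0, 0.0, 0.0, 1.0]]
```

View pics/side0.png

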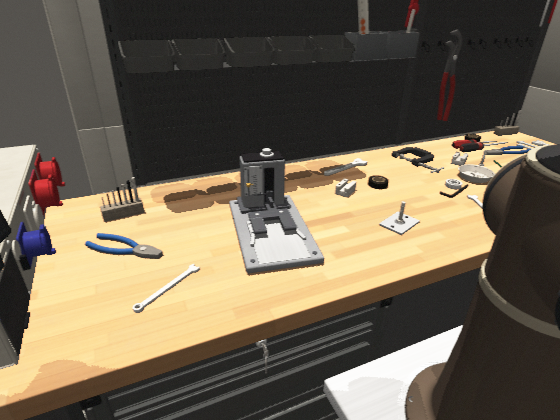

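View pics/top0.png

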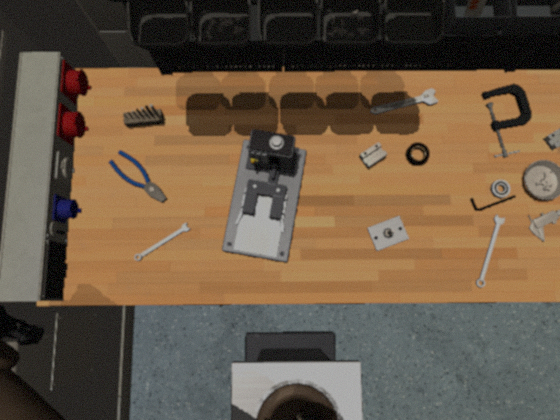

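Run:
```python
import cv2
t=cv2.imread("pics/top0.png")
a=cv2.resize(t[120:270,215:315],None,fx=4,fy=4,interpolation=cv2.INTER_CUBIC)
b=cv2.resize(t[205:260,355:420],None,fx=6,fy=6,interpolation=cv2.INTER_CUBIC)
import numpy as np
o=np.zeros((600,800,3),np.uint8);o[:600,:400]=a;o[:330,405:795]=b
s=cv2.imread("pics/side0.png")
cv2.imwrite("pics/c1.png",o)
c=cv2.resize(s[140:280,220:330],None,fx=4,fy=4,interpolation=cv2.INTER_CUBIC)
d=cv2.resize(s[195:240,370:430],None,fx=5,fy=5,interpolation=cv2.INTER_CUBIC)
o=np.zeros((600,800,3),np.uint8);o[:560,:440]=c;o[:225,450:750]=d
cv2.imwrite("pics/c2.png",o)
```

```text
(no output)
```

View pics/c1.png

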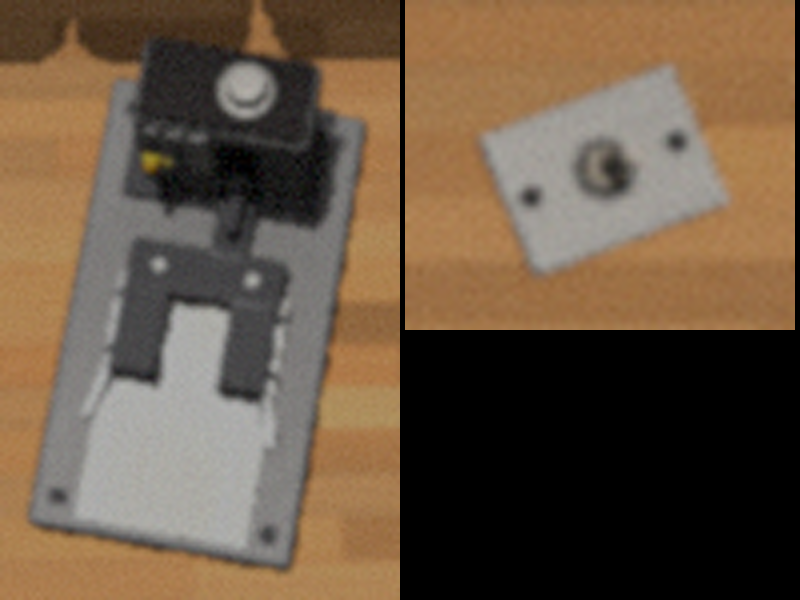

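View pics/c2.png

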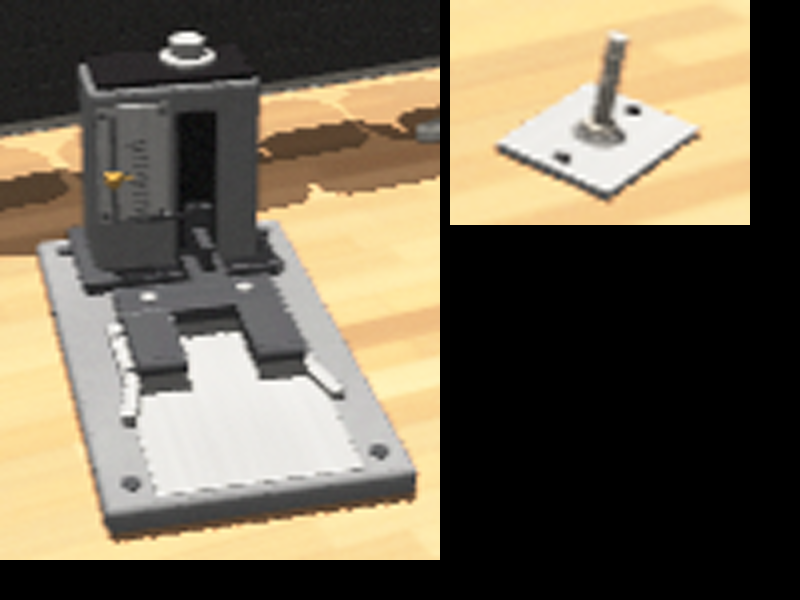

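```bash
cat > h.py <<'E'
import numpy as np,cv2
from scipy.optimize import least_squares
from scipy.spatial.transform import Rotation as R
def load(n): 
    d=np.load(n); return d["mtx"],d["extrinsics"]
def proj(c,P):
    K,T=c;P=np.atleast_2d(P);q=(P-T[:3,3])@T[:3,:3];return (q@K.T)[:,:2]/q[:,2:]
def ray(c,uv,z):
    K,T=c;d=T[:3,:3]@np.linalg.inv(K)@[uv[0],uv[1],1];o=T[:3,3];return o+d*(z-o[2])/d[2]
def w2(p,P):
    x,y,th=p;c,s=np.cos(th),np.sin(th);P=np.atleast_2d(P);return np.c_[x+c*P[:,0]-s*P[:,1],y+s*P[:,0]+c*P[:,1],P[:,2]]
top=load("top0.npz");side=load("side0.npz")
def crop(uv,o,f): return (np.array(uv,float)+.5)/f-.5+np.array(o)
E
python3 - <<'E'
from h import *
def fit(obs,p0):
    f=lambda p:np.concatenate([(proj(c,w2(p,m))-uv).ravel() for c,m,uv in obs])
    r=least_squares(f,p0);return r.x,np.round(r.fun.reshape(-1,2),1)
Mt=[[-.13,.085,.02],[-.13,-.085,.02],[.17,.085,.02],[.17,-.085,.02]]
Ut=crop([[32,523],[290,568],[118,80],[365,120]],(215,120),4)
for u in Ut: print(ray(top,u,.02))
Ms=[[-.13,.085,.02],[-.13,-.085,.02],[.17,.085,.02]]
Us=crop([[107,518],[415,478],[39,248]],(220,140),4)
print("top",fit([(top,np.array(Mt),Ut)],[.5,.05,-.1]))
print("side",fit([(side,np.array(Ms),Us)],[.5,.05,-.1]))
print("both",fit([(top,np.array(Mt),Ut),(side,np.array(Ms),Us)],[.5,.05,-.1]))
Mp=np.array([[.032,.045,.006],[.032,-.045,.006],[-.032,-.045,.006],[-.032,.045,.006]])
Up=crop([[672-405,65],[728-405,203],[538-405,272],[480-405,135]],(355,205),6)
for u in Up: print(ray(top,u,.006))
# image up-right corner; 90 side from (480,135) to (672,65)
Mq=np.array([[.032,.045,.006],[.032,-.045,.006],[-.032,-.045,.006],[-.032,.045,.006]])
Uq=Up[[3,0,1,2]]
print("part top",fit([(top,Mq,Uq)],[.45,-.17,.3]))
Sq=crop([[500-450,148],[588-450,85],[698-450,130],[610-450,192]],(370,195),5)
for u in Sq: print(ray(side,u,.006))
st=crop([[617-450,36]],(370,195),5)[0]; print("stud top side",ray(side,st,.063))
E
```

```text
[0.42596847 0.18341536 0.02      ]
[0.39623619 0.0203403  0.02      ]
[0.71822352 0.13054404 0.02      ]
[ 0.68932627 -0.03230566  0.02      ]
top (array([ 0.5379003 ,  0.07904494, -0.17829273]), array([[-0.9,  0.4],
       [ 0.8,  0.5],
       [-0.8, -0.7],
       [ 0.9, -0.3]]))
side (array([ 0.53308732,  0.08230128, -0.19016759]), array([[-1.2,  0.3],
       [ 1.6, -0.1],
       [-0.4, -1.1]]))
both (array([ 0.53681879,  0.08035294, -0.18345634]), array([[-1.7,  0.6],
       [-0. ,  1.1],
       [-0.9, -0.4],
       [ 0.7,  0.3],
       [-0.4, -0.9],
       [ 1.8, -1.5],
       [-0.5, -1.7]]))
[ 0.51402689 -0.27171686  0.006     ]
[ 0.45394329 -0.29248364  0.006     ]
[ 0.42509017 -0.2096984   0.006     ]
[ 0.48422521 -0.18740622  0.006     ]
part top (array([ 0.46933501, -0.24033191,  0.34081104]), array([[-0.1, -0.1],
       [ 0.1, -0.2],
       [ 0.4, -0.1],
       [-0.4,  0.4]]))
[ 0.47801408 -0.18605975  0.006     ]
[ 0.5125892  -0.26901848  0.006     ]
[ 0.45340252 -0.291476    0.006     ]
[ 0.42401244 -0.21089838  0.006     ]
stud top side [ 0.46995342 -0.24062767  0.063     ]
```

```bash
cat >> h.py <<'E'
def wcap(name):
    from cell import observe,capture
    s=observe();c=capture("wrist");T=np.eye(4);T[:3,:3]=R.from_quat(s["orientation"]).as_matrix();T[:3,3]=s["position"]
    E=T@c["hand_eye"];cv2.imwrite(f"pics/{name}.png",c["frame"]);np.savez(f"{name}.npz",mtx=c["mtx"],extrinsics=E);return c["frame"]
def q(phi): return np.array([np.cos(phi/2),np.sin(phi/2),0,0])
E
python3 - <<'E'
from cell import *
from h import *
p=np.array([.538,.0795,-.18])
HE=np.load("wrist0.npz")["hand_eye"]
best=None
for tilt in (40,35,30,25):
    A=R.from_quat(q(np.pi+p[2])).as_matrix()
    yax=np.array([-np.sin(p[2]),np.cos(p[2]),0])
    M=R.from_rotvec(-np.radians(tilt)*yax).as_matrix()@A
    cam=w2(p,[-.17,.03,.23])[0]
    pos=cam-M@HE[:3,3]
    qq=R.from_matrix(M).as_quat(); j=ik(pos,qq)
    print(tilt,pos,M[:,2],j)
    if j is not None: break
move_pose(pos,qq)
wcap("w1");s=observe();print(s["clock"],s["position"],pos)
E
```

```text
40 [0.51684386 0.11446216 0.16423414] [ 0.63240254 -0.11507799 -0.76604444] [ 0.32101167 -0.01890144  2.34876605 -1.07314697  0.35901943 -0.12856888]
2.0667 [0.51761842 0.11528025 0.16493104] [0.51684386 0.11446216 0.16423414]
```

View pics/w1.png

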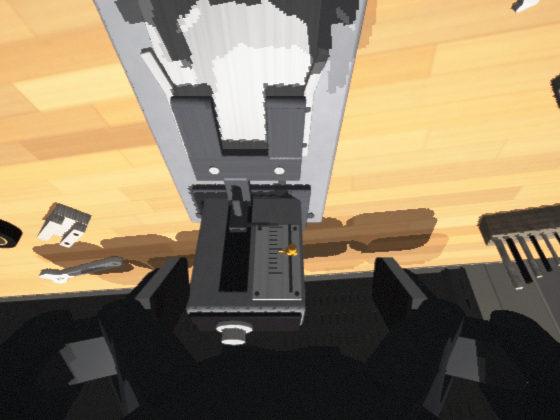

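Run:
```python
import cv2,numpy as np
t=cv2.imread("pics/w1.png")
a=cv2.resize(t[210:310,235:315],None,fx=6,fy=6,interpolation=cv2.INTER_CUBIC)
cv2.imwrite("pics/c3.png",a)
b=cv2.resize(t[40:240,130:350],None,fx=3,fy=3,interpolation=cv2.INTER_CUBIC)
cv2.imwrite("pics/c4.png",b)
```

```text
(no output)
```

View pics/c3.png

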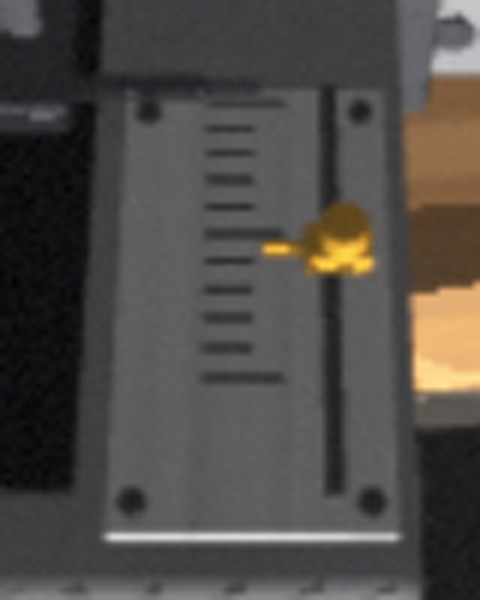

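View pics/c4.png

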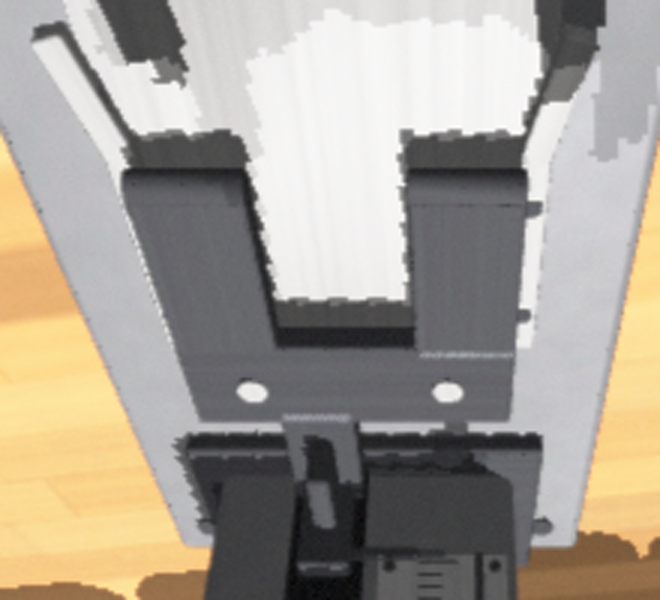

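Run:
```python
from h import *
c=load("w1.npz")
M=np.array([[.027,-.02,.0395],[.027,.02,.0395],[-.029,-.02,.0395],[-.029,.02,.0395],[.17,-.085,.02],[.17,.085,.02]])
U=crop([[275,347],[413,347],[246,172],[406,172],[185,547],[580,547]],(130,40),3)
f=lambda p:(proj(c,w2(p,M))-U).ravel()
r=least_squares(f,[.538,.08,-.18]);print(r.x,np.round(r.fun.reshape(-1,2),1))
p=r.x
# scale plane lines: rows vs z at face x=.104
L=crop([[245,103],[245,232],[245,378]],(235,210),6);print(proj(c,w2(p,[[.1035,.02,.066],[.1035,.02,.091],[.1035,.02,.116]])),L)
print("ptr",proj(c,w2(p,[[.097,.029,.066]])),crop([260,86],(235,210),6), "mk",crop([262,249],(235,210),6))
mk=crop([262,249],(235,210),6)
for y in (.032,.034,.036):
  for x in(.097,.1,.103):
    z=least_squares(lambda v:(proj(c,w2(p,[[x,y,v[0]]]))-mk)[0,1:],[.09]).x[0]
    print(x,y,z,proj(c,w2(p,[[x,y,z]]))-mk)
from cell import *
HE=np.load("wrist0.npz")["hand_eye"];yax=np.array([-np.sin(p[2]),np.cos(p[2]),0])
for tilt in (60,55,65,50):
    Mx=R.from_rotvec(-np.radians(tilt)*yax).as_matrix()@R.from_quat(q(np.pi+p[2])).as_matrix()
    for cx in(-.17,-.2,-.14):
        cam=w2(p,[cx,.03,.14])[0];pos=cam-Mx@HE[:3,3];j=ik(pos,R.from_matrix(Mx).as_quat());print(tilt,cx,pos,j)
```

```text
[ 0.5336886   0.08045843 -0.17772775] [[ 0.8 -1.4]
 [ 1.  -1.4]
 [-1.8  0.9]
 [ 0.7  0.9]
 [-0.6  0.7]
 [ 0.   0.7]]
[[270.22238523 226.19337015]
 [269.7127714  248.07629125]
 [269.15267375 272.1269982 ]] [[275.41666667 226.75      ]
 [275.41666667 248.25      ]
 [275.41666667 272.58333333]]
ptr [[278.99710483 222.8125379 ]] [277.91666667 223.91666667] mk [278.25       251.08333333]
0.097 0.032 0.09755117304950742 [[3.79283826e+00 1.70530257e-12]]
0.1 0.032 0.09603040741125829 [[3.78026019e+00 3.97903932e-13]]
0.103 0.032 0.09450964177301019 [[3.76796338e+00 8.52651283e-14]]
0.097 0.034 0.09755047610820328 [[5.90621119e+00 1.79056769e-12]]
0.1 0.034 0.096029710469954 [[5.86973734e+00 3.97903932e-13]]
0.103 0.034 0.094508944831706 [[5.83407908e+00 1.42108547e-13]]
0.097 0.036 0.09754977916689904 [[8.01960609e+00 1.79056769e-12]]
0.1 0.036 0.09602901352864986 [[7.95923596e+00 3.69482223e-13]]
0.103 0.036 0.0945082478904017 [[7.90021577e+00 5.68434189e-14]]
60 -0.17 [0.52610826 0.11291965 0.12708402] [0.41907049 0.24818684 2.47416785 3.96531652 0.72531631 1.21870904]
60 -0.2 [0.49658082
[... 508 characters left out ...]
81967   0.58284087 1.14069053]
65 -0.17 [0.52662896 0.11282612 0.1407992 ] [0.44284134 0.27562712 2.49033958 3.92334112 0.84511711 1.28160641]
65 -0.2 [0.49710152 0.11812993 0.1407992 ] [0.50802829 0.25165793 2.53382765 3.98581718 0.8754631  1.27915674]
65 -0.14 [0.5561564  0.10752231 0.1407992 ] [0.3872387  0.30117039 2.44351153 3.87123393 0.81526753 1.28249034]
50 -0.17 [0.52155613 0.11373731 0.10005218] [0.37160642 0.21555883 2.4331099  4.11621605 0.50447628 1.03426194]
50 -0.2 [0.49202869 0.11904112 0.10005218] [0.42456059 0.18230857 2.48120067 4.16463119 0.53328312 1.03244646]
50 -0.14 [0.55108357 0.10843351 0.10005218] [0.32617679 0.24933506 2.38236956 4.07872836 0.47685688 1.03159454]
```

Run:
```python
from h import *
from cell import *
p=np.array([.5355,.080,-.178])
mk=w2(p,[.1,.031,.096])[0];a=np.arctan2(mk[1],mk[0]);u=np.array([np.cos(a),np.sin(a),0])
HE=np.load("wrist0.npz")["hand_eye"];yax=np.array([-np.sin(a),np.cos(a),0])
for tilt in (60,55,50):
  for d in (.27,.3):
    Mx=R.from_rotvec(-np.radians(tilt)*yax).as_matrix()@R.from_quat(q(np.pi+a)).as_matrix()
    cam=mk-d*u;cam[2]=.14;pos=cam-Mx@HE[:3,3];qq=R.from_matrix(Mx).as_quat();j=ik(pos,qq);print(tilt,d,pos,j)
    if j is not None and abs(j[3])<.5:break
  else: continue
  break
else: raise SystemExit
move_pose(pos,qq)
f=wcap("w2");print(observe()["clock"])
c=load("w2.npz");m=proj(c,mk[None])[0];print(m)
x,y=(m-[50,50]).astype(int)
cv2.imwrite("pics/c5.png",cv2.resize(f[max(y,0):y+100,x:x+100],None,fx=6,fy=6,interpolation=cv2.INTER_CUBIC));print(x,y)
```

```text
60 0.27 [0.52729525 0.07714794 0.12708402] [-0.02283854  0.19027877  2.56732514  2.90783814  0.67050375  1.67116298]
60 0.3 [0.49760633 0.07283888 0.12708402] None
55 0.27 [0.52559073 0.07690055 0.11346714] [-0.01467052  0.17029316  2.54151407  2.88627411  0.53857862  1.69961807]
55 0.3 [0.49590181 0.07259149 0.11346714] [-0.03462611  0.12483202  2.604695    2.86283638  0.55782126  1.70573782]
50 0.27 [0.52271822 0.07648363 0.10005218] [-0.00684054  0.15949187  2.51302503  2.85078036  0.41350434  1.74082121]
50 0.3 [0.4930293  0.07217457 0.10005218] [-0.02475542  0.11160977  2.57636984  2.82803071  0.43063934  1.74817328]
```

Run:
```python
from h import *
from cell import *
p=np.array([.5355,.080,-.178])
mk=w2(p,[.1,.031,.096])[0]
HE=np.load("wrist0.npz")["hand_eye"]
cam=w2(p,[-.05,-.09,.32])[0];d=mk-cam;a=np.arctan2(d[1],d[0]);yax=np.array([-np.sin(a),np.cos(a),0])
for tilt in (25,20,15):
    Mx=R.from_rotvec(-np.radians(tilt)*yax).as_matrix()@R.from_quat(q(np.pi+a)).as_matrix()
    pos=cam-Mx@HE[:3,3];qq=R.from_matrix(Mx).as_quat();j=ik(pos,qq);print(tilt,d,pos,j)
    if j is not None and abs(j[3])<1.1:break
else: raise SystemExit
move_pose(pos,qq)
f=wcap("w2");print(observe()["clock"])
c=load("w2.npz");m=proj(c,mk[None])[0];print(m)
x,y=(m-[50,50]).astype(int)
cv2.imwrite("pics/c5.png",cv2.resize(f[max(y,0):y+100,x:x+100],None,fx=6,fy=6,interpolation=cv2.INTER_CUBIC));print(x,y)
```

```text
25 [ 0.16905441  0.09252894 -0.224     ] [0.57623377 0.05892134 0.21948298] [-0.10689727  0.031067    2.0498319   0.37033253  0.72980112 -2.41488438]
4.0833
[279.87243228 212.7300488 ]
229 162
```

View pics/c5.png

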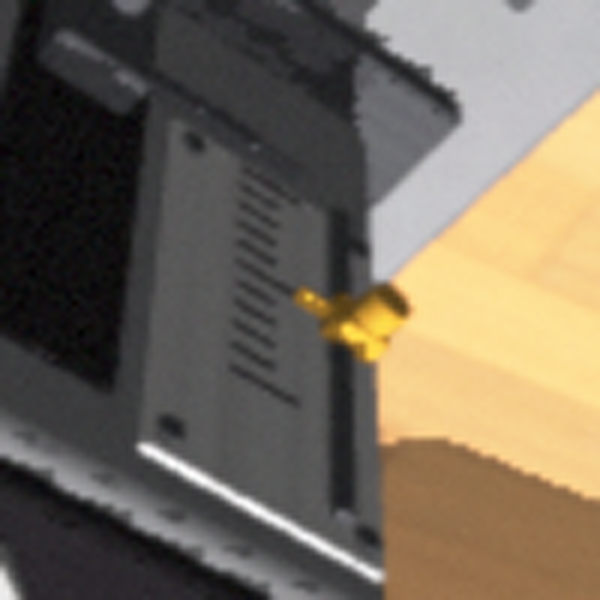

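View pics/w2.png

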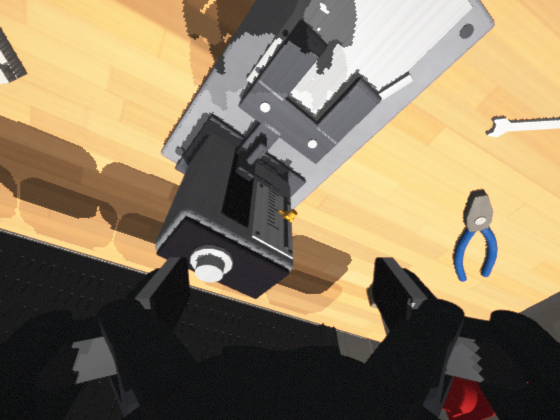

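Run:
```python
import cv2
f=cv2.imread("pics/w2.png");cv2.imwrite("pics/c6.png",cv2.resize(f[185:235,262:302],None,fx=12,fy=12,interpolation=cv2.INTER_CUBIC))
f=cv2.imread("pics/w1.png");cv2.imwrite("pics/c7.png",cv2.resize(f[220:275,262:302],None,fx=10,fy=10,interpolation=cv2.INTER_CUBIC))
```

```text
(no output)
```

View pics/c6.png

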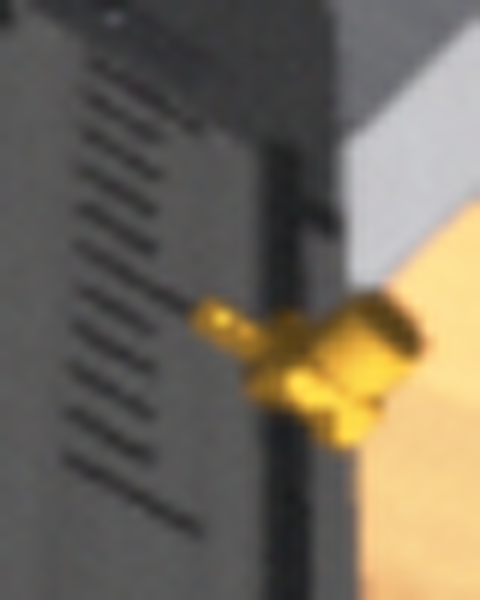

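View pics/c7.png

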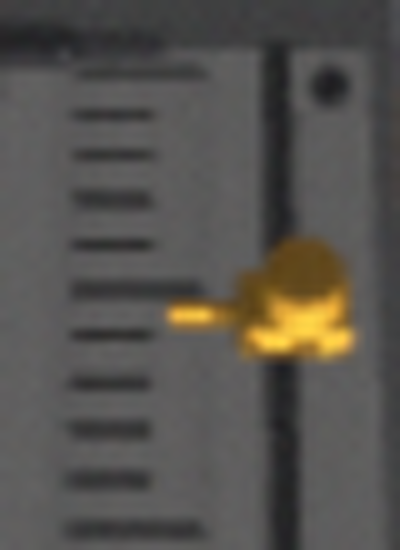

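```bash
cat > bundle.py <<'E'
from h import *
c1=load("w1.npz");c2=load("w2.npz")
def pr(P,a): return proj(c1,P)
u1=crop([[73,72],[207,72],[72,290],[203,290],[67,529],[207,529]],(262,220),10);t1=crop([165,315],(262,220),10);p1=crop([160,42],(262,220),10)
u2=crop([[95,62],[203,130],[78,243],[68,460],[203,532]],(262,185),12);t2=crop([193,312],(262,185),12)
Mc=np.array([[.027,-.02,.0395],[.027,.02,.0395],[-.029,-.02,.0395],[-.029,.02,.0395],[.17,-.085,.02],[.17,.085,.02]])
Uc=crop([[275,347],[413,347],[246,172],[406,172],[185,547],[580,547]],(130,40),3)
def f(v,fx):
    p=v[:3];o1=v[3:5];o2=v[5:7];yl,yr=v[7:9];t=v[9:12]
    P=lambda y,z:[fx,y,z]
    A=np.array([P(yl,.066),P(yr,.066),P(yl,.091),P(yr,.091),P(yl,.116),P(yr,.116)])
    e=[(proj(c1,w2(p,A))+o1-u1).ravel(),(proj(c2,w2(p,A[[0,1,2,4,5]]))+o2-u2).ravel(),(proj(c1,w2(p,t))+o1-t1).ravel(),(proj(c2,w2(p,t))+o2-t2).ravel(),.3*(proj(c1,w2(p,Mc))+o1-Uc).ravel(),.3*o1,.3*o2]
    e.append((proj(c1,w2(p,[[.097,.029,.066]]))+o1-p1).ravel()*.5)
    return np.concatenate(e)
if __name__=="__main__":
  for fx in(.104,.103,.102,.101):
    r=least_squares(f,[.535,.08,-.178,0,0,0,0,.01,.03,.1,.03,.094],args=(fx,))
    print(fx,np.round(r.x,4),r.cost,"rise",r.x[11]-.066)
  print(np.round(r.fun,1))
E
python3 bundle.py
```

```text
0.104 [ 0.534   0.08   -0.182   0.1628 -0.0277 -0.3245 -0.0976  0.0197  0.0326
  0.1009  0.0289  0.0954] 1.4137363388587512 rise 0.029362901176495176
0.103 [ 0.534   0.0799 -0.1832  0.3497  0.3413 -0.7645  0.5314  0.0198  0.0327
  0.0999  0.0289  0.0954] 1.578654856307557 rise 0.029420633710515398
0.102 [ 0.5341  0.0798 -0.1845  0.5358  0.7066 -1.2003  1.1549  0.0199  0.0327
  0.0988  0.029   0.0955] 1.988925891093117 rise 0.029478756787385832
0.101 [ 0.5342  0.0796 -0.1858  0.7211  1.0681 -1.6315  1.7728  0.02    0.0328
  0.0978  0.029   0.0955] 2.6474626042975515 rise 0.029537270685709896
[ 0.5 -0.4 -0.3 -0.3  0.  -0.2  0.1 -0.2 -0.1 -0.  -0.3  0.  -0.6 -0.3
  0.2  0.3  0.2  0.1  0.3 -0.4  0.1  0.2  0.   0.  -0.  -0.   0.2 -0.
  0.2  0.1 -0.5  0.8  0.2  0.9 -0.5  0.5 -0.3  0.7  0.2  0.3 -0.5  0.5
  0.3  0.3]
```

Run:
```python
from h import *
from cell import *
P=np.array([.4695,-.2405]);qq=q(np.pi+.341)
print(ik([*P,.14],qq))
move_pose([*P,.14],qq)
f=wcap("w3")
c=load("w3.npz");print(proj(c,[[*P,.063],[*P,.006]]))
move_linear([*P,.032],feed=.15)
s0=observe();grab();pause(.2);s=observe();print(s["clock"],s["position"],s["finger_gap"],s0["ft_force"],s["ft_force"],s0["position"])
```

```text
[-5.55953283e-01  2.31932207e-01  1.93550478e+00 -4.44089210e-16
  9.74155664e-01 -2.46774961e+00]
[[280.6922318  218.36091324]
 [280.74492955 200.28605918]]
7.1167 [ 0.46965865 -0.24057611  0.03232144] 0.09105450117701647 [ 0.90191784 -0.92792204  0.17487823] [-0.80023073  0.22031342  4.8276804 ] [ 0.4703806  -0.24078539  0.0327701 ]
```

View pics/w3.png

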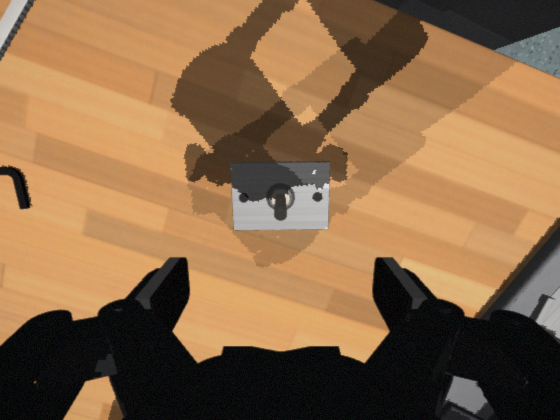

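Run:
```python
from h import *
from cell import *
c=load("w3.npz")
a=ray(c,(232,163),.006);b=ray(c,(329,161),.006);print(a,b,np.linalg.norm(a-b));d=a-b
e=ray(c,(234,231),.006);g=ray(c,(329,228.5),.006)
yaw=[np.arctan2(-v[0],v[1]) for v in(b-a,g-e,a-b,e-g)];print(yaw,(a+b+e+g)/4)
dy=np.mean([y for y in yaw if abs(y)<1])-.341;print("dy",dy)
P=observe()["position"]
move_linear([P[0],P[1],.13],feed=.2)
s=observe();print(s["ft_force"],s["finger_gap"])
p=np.array([.535,.0797,-.181])
x=w2(p,[-.092,0,0])[0]
qq=q(np.pi+p[2]-dy)
print(ik([x[0],x[1],.1],qq))
move_pose([x[0],x[1],.11],qq)
wcap("w4")
s=observe();print(s["clock"],s["position"],s["ft_force"])
for n in("top","side"):
    k=capture(n);cv2.imwrite(f"pics/{n}4.png",k["frame"])
```

```text
[ 0.45184743 -0.29304524  0.006     ] [ 0.42108933 -0.21206317  0.006     ] 0.08662652968570467
[np.float64(0.36298420691739625), np.float64(0.3704930839523148), np.float64(-2.778608446672397), np.float64(-2.7710995696374785)] [ 0.46640378 -0.24139432  0.006     ]
dy 0.02573864543485549
[ 0.05492099 -0.46738407 -3.53784283] 0.09199869988347163
[ 1.17474587e-01  1.64390279e-01  2.12056462e+00 -4.44089210e-16
  8.56637753e-01 -1.24658309e+00]
9.0833 [0.44478423 0.09551227 0.10969848] [ 0.18812022 -0.85364125 -1.53243186]
```

View pics/w4.png

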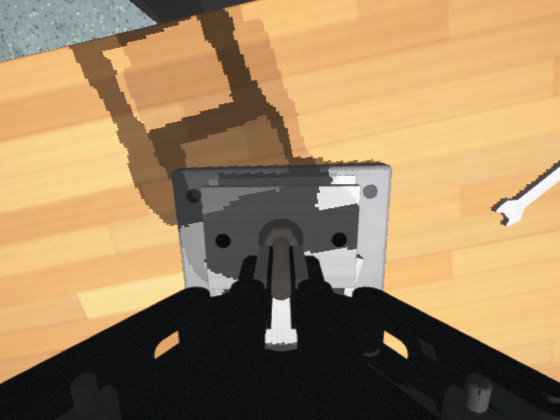

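View pics/side4.png

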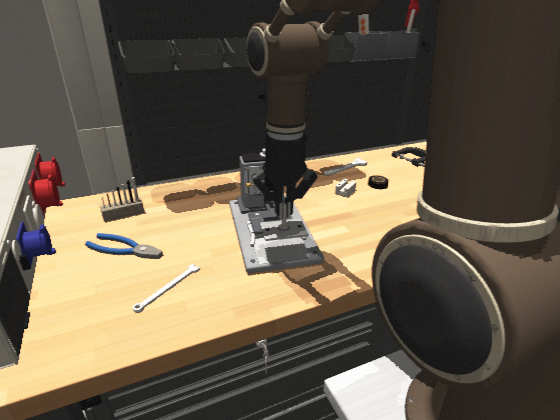

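Run:
```python
from h import *
from cell import *
P=observe()["position"];P=np.array([.4443,.0957,0]) if False else P
p=np.array([.535,.0797,-.181]);x=w2(p,[-.092,0,0])[0]
move_linear([x[0],x[1],.058],feed=.12)
print(move_linear([x[0],x[1],.044],feed=.015,until_force=3))
s=observe();print(s["clock"],s["position"],s["ft_force"],s["moment"])
z=s["position"][2]
move_linear([x[0],x[1],z+.0008],feed=.03)
s=observe();print(s["clock"],s["position"],s["ft_force"])
y=w2(p,[-.012,0,0])[0]
r=move_linear([y[0],y[1],z+.0008],feed=.07,until_force=12)
s=observe();print(r,s["clock"],s["position"],s["ft_force"],s["moment"],s["finger_gap"])
wcap("w5");k=capture("side");cv2.imwrite("pics/side5.png",k["frame"])
```

```text
True
10.3 [0.44497801 0.09634181 0.0523141 ] [ 0.14085731 -0.1628606   3.93863729] [-0.03319327 -0.0012     -0.00017512]
10.55 [0.4441019  0.0962201  0.05282423] [-0.13556019  0.71575419 -3.27144451]
False 11.8417 [0.52244184 0.08191055 0.05290299] [ 0.30844589 -0.23933706 -2.40803346] [-0.00061067 -0.00384968 -0.00540292] 0.0939831398046699
```

View pics/w5.png

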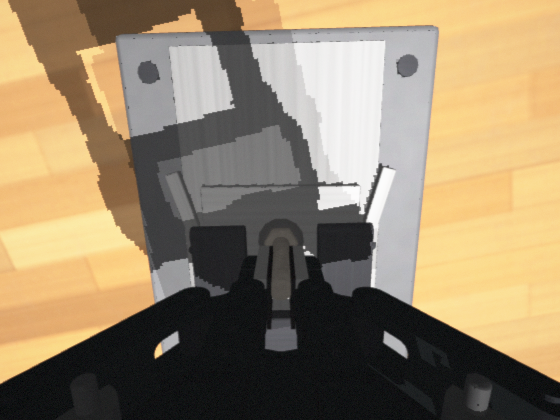

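Run:
```python
from h import *
from cell import *
p=np.array([.535,.0797,-.181]);z=.0528
y=w2(p,[.014,0,0])[0]
r=move_linear([y[0],y[1],z],feed=.02,until_force=6)
s=observe();P=s["position"];print(r,s["clock"],P,s["ft_force"],s["moment"])
d=P-w2(p,[0,0,0])[0];c,sn=np.cos(p[2]),np.sin(p[2]);print("tester-frame",c*d[0]+sn*d[1],-sn*d[0]+c*d[1])
wcap("w6");k=capture("side");cv2.imwrite("pics/side6.png",k["frame"])
f=k["frame"];cv2.imwrite("pics/c8.png",cv2.resize(f[145:245,225:315],None,fx=6,fy=6,interpolation=cv2.INTER_CUBIC))
```

```text
True 12.825 [0.53888841 0.07869238 0.05227905] [-1.23738289  0.64289496  5.13712356] [0.13941338 0.01344569 0.02006625]
tester-frame 0.00400627866941493 -0.0002911981388675432
```

View pics/w6.png

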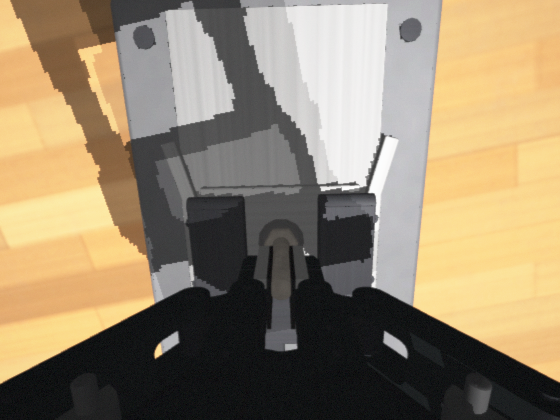

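View pics/c8.png

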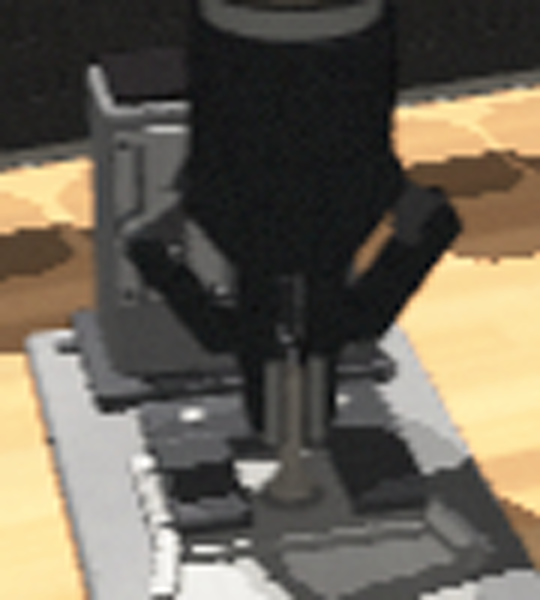

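Run:
```python
from h import *
c=load("w6.npz")
for uv,z in(((280,187),.026),((216,198),.0395),((216,209),.0295),((347,194),.0395),((347,207),.0295),((280,30),.02),((165,10),.02)):
    print(uv,z,ray(c,uv,z))
from cell import *
p=np.array([.535,.0797,-.181])
P=observe()["position"]
move_linear([P[0],P[1],.0532],feed=.02);s=observe();P=s["position"];print(P,s["ft_force"],s["moment"])
y=w2(p,[.016,0,0])[0]
for i in range(1):
    r=move_linear([y[0],y[1],.0532],feed=.015,until_force=5)
    s=observe();P=s["position"];print(r,s["clock"],P,s["ft_force"],s["moment"])
    d=P-w2(p,[0,0,0])[0];cc,sn=np.cos(p[2]),np.sin(p[2]);print("tester-frame",cc*d[0]+sn*d[1],-sn*d[0]+cc*d[1])
wcap("w7")
f=cv2.imread("pics/w7.png");cv2.imwrite("pics/c9.png",cv2.resize(f[150:350,140:420],None,fx=2.8,fy=2.8,interpolation=cv2.INTER_CUBIC))
```

```text
(280, 187) 0.026 [0.50518723 0.08450288 0.026     ]
(216, 198) 0.0395 [0.50158482 0.05146787 0.0395    ]
(216, 209) 0.0295 [0.50943362 0.04724808 0.0295    ]
(347, 194) 0.0395 [0.51332134 0.11814802 0.0395    ]
(347, 207) 0.0295 [0.52314639 0.11872533 0.0295    ]
(280, 30) 0.02 [0.42690065 0.10088669 0.02      ]
(165, 10) 0.02 [0.40623497 0.04623708 0.02      ]
[0.53836644 0.07863118 0.05260571] [-0.65505189 -0.27447296 -1.24790181] [ 0.03576632 -0.03782683 -0.03697033]
True 13.5583 [0.5389804  0.0784011  0.05246087] [-0.50193086  0.20421152  3.87820977] [ 0.19365331 -0.11272844  0.08617045]
tester-frame 0.004149196862481101 -0.0005611575997432672
```

View pics/c9.png

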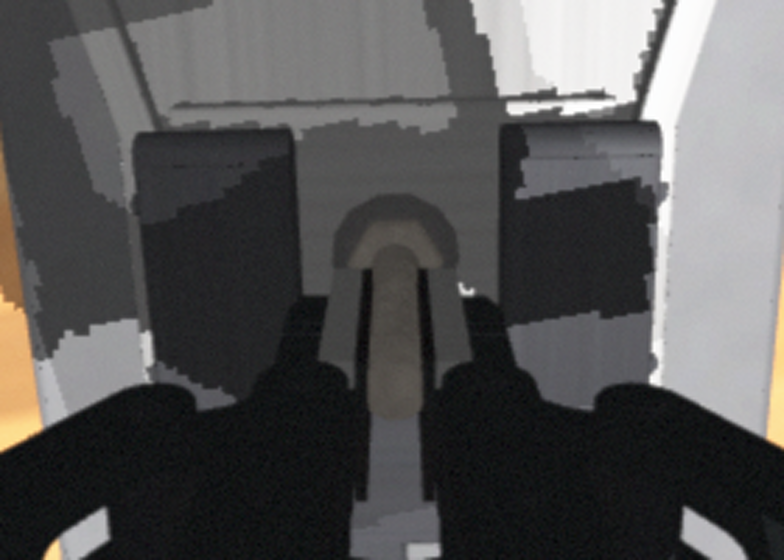

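Run:
```python
from h import *
from cell import *
p=np.array([.535,.0797,-.181])
def rep(t):
    s=observe();P=s["position"];d=P-w2(p,[0,0,0])[0];cc,sn=np.cos(p[2]),np.sin(p[2]);F=s["ft_force"]
    print(t,round(s["clock"],2),"tf",np.round([(cc*d[0]+sn*d[1])*1e3,(-sn*d[0]+cc*d[1])*1e3,P[2]*1e3],2),"Ft",np.round([cc*F[0]+sn*F[1],-sn*F[0]+cc*F[1],F[2]],1),np.round(s["moment"],2))
rep("now");pause(.3);rep("static")
y=w2(p,[.007,-.0003,0])[0];move_linear([*y[:2],.0532],feed=.02);rep("a");pause(.2);rep("b")
```

```text
now 13.61 tf [ 4.15 -0.56 52.45] Ft [-1.2 -0.4  4.2] [ 0.15 -0.07  0.09]
static 13.91 tf [ 4.02 -0.55 52.37] Ft [-0.4  0.5  4.6] [ 0.13 -0.16  0.04]
a 14.28 tf [ 4.73 -0.6  52.81] Ft [-5.6  0.3  6.2] [0.33 0.78 0.04]
b 14.47 tf [ 4.72 -0.57 52.82] Ft [-4.9 -1.   6.8] [0.22 0.7  0.06]
```

```bash
cat >> h.py <<'E'
p=np.array([.535,.0797,-.181])
def rep(t,pr=True):
    from cell import observe
    F=[];Z=[]
    for i in range(1):
        s=observe();F.append(s["ft_force"]);P=s["position"]
    d=P-w2(p,[0,0,0])[0];cc,sn=np.cos(p[2]),np.sin(p[2]);F=np.mean(F,0)
    if pr: print(t,round(s["clock"],2),"tf",np.round([(cc*d[0]+sn*d[1])*1e3,(-sn*d[0]+cc*d[1])*1e3,P[2]*1e3],2),"Ft",np.round([cc*F[0]+sn*F[1],-sn*F[0]+cc*F[1],F[2]],1),np.round(s["moment"],2),round(s["finger_gap"],4))
    return P,F
E
python3 - <<'E'
from h import *
from cell import *
y=w2(p,[.0038,-.0003,0])[0]
move_linear([*y[:2],.0525],feed=.02);pause(.15);rep("backed")
for z in (.0530,.0540,.055,.0555,.0560,.0565,.057,.058,.060):
    move_linear([*y[:2],z],feed=.015);pause(.06);rep(z)
E
```

```text
backed 14.94 tf [ 4.07 -0.41 52.53] Ft [-1.1 -1.2  3.1] [-0.05 -0.08  0.04] 0.093
0.053 15.25 tf [ 3.8  -0.26 52.7 ] Ft [ 1.2  0.4 -0.1] [ 0.   -0.25 -0.01] 0.0917
0.054 15.56 tf [ 2.92 -0.45 53.38] Ft [ 1.2  0.6 -2.3] [-0.03 -0.02 -0.  ] 0.0945
0.055 15.87 tf [ 3.78 -0.29 54.99] Ft [-0.3  0.5 -2.9] [-0.02 -0.07 -0.03] 0.0951
0.0555 16.18 tf [ 3.62 -0.34 55.34] Ft [-0.8  1.  -3.9] [ 0.05 -0.   -0.03] 0.0923
0.056 16.48 tf [ 3.42 -0.42 55.6 ] Ft [ 0.2  0.4 -6.5] [ 0.05 -0.2  -0.05] 0.0933
0.0565 16.79 tf [ 3.38 -0.43 56.13] Ft [ 0.8 -0.4 -8.1] [ 0.06 -0.15 -0.03] 0.0917
0.057 17.1 tf [ 3.42 -0.43 56.81] Ft [-0.5  0.1 -8.7] [ 0.01 -0.13  0.04] 0.0948
0.058 17.41 tf [ 3.48 -0.42 57.93] Ft [-0.2 -1.  -8. ] [ 0.04 -0.01  0.02] 0.0958
0.06 17.75 tf [ 3.46 -0.43 59.87] Ft [-1.4 -1.9 -9.2] [-0.    0.09  0.05] 0.0924
```

Run:
```python
from h import *
from cell import *
y=w2(p,[.0038,-.0003,0])[0]
move_linear([*y[:2],.079],feed=.025);pause(.1);rep("79")
wcap("w10")
for n in("side","top"):
    k=capture(n);cv2.imwrite(f"pics/{n}10.png",k["frame"])
f=cv2.imread("pics/side10.png");a=cv2.resize(f[145:245,225:305],None,fx=6,fy=6,interpolation=cv2.INTER_CUBIC)
cv2.imwrite("pics/c10.png",a)
rep("e")
```

```text
79 18.76 tf [ 3.22 -0.41 78.55] Ft [ -0.3  -1.7 -16. ] [ 0.06 -0.04  0.06] 0.0951
e 18.91 tf [ 3.23 -0.39 78.61] Ft [ -1.9  -0.9 -15.9] [-0.02  0.01 -0.01] 0.0943
```

View pics/c10.png

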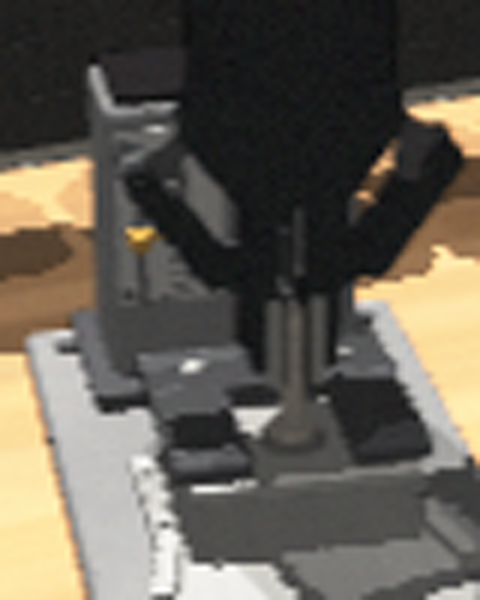

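View pics/w10.png

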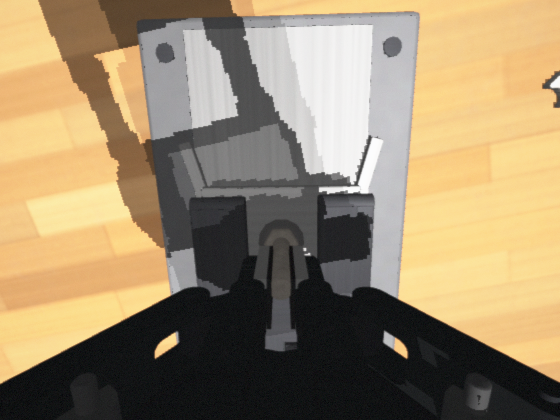

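View pics/top10.png

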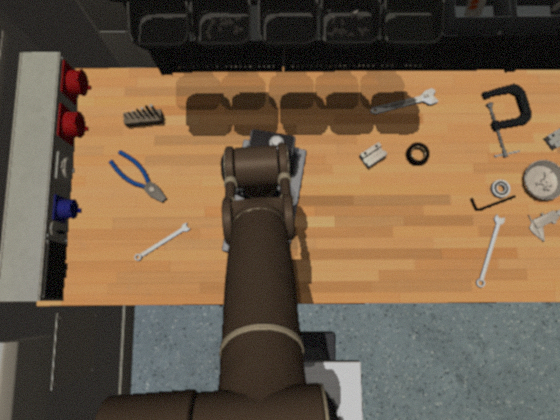

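Run:
```python
from h import *
from cell import *
y=w2(p,[.0038,-.0003,0])[0]
move_linear([*y[:2],.0850],feed=.02);pause(.1);rep("85")
k=capture("side");cv2.imwrite("pics/side11.png",k["frame"]);f=k["frame"]
cv2.imwrite("pics/c11.png",cv2.resize(f[160:210,230:290],None,fx=10,fy=10,interpolation=cv2.INTER_CUBIC))
Pp=w2(p,[[.1,.029,.0954],[.097,.029,.066+.0284],[.097,.029,.066+.0294],[.097,.029,.066+.0304]])
print((proj(side,Pp)-[230,160])*10)
```

```text
85 19.46 tf [ 3.22 -0.44 84.7 ] Ft [ -3.1  -0.3 -17.6] [-0.    0.12  0.05] 0.0919
[[235.69379833 243.45883428]
 [237.87971229 252.30632592]
 [237.80150329 248.65948754]
 [237.72321162 245.00879441]]
```

View pics/c11.png

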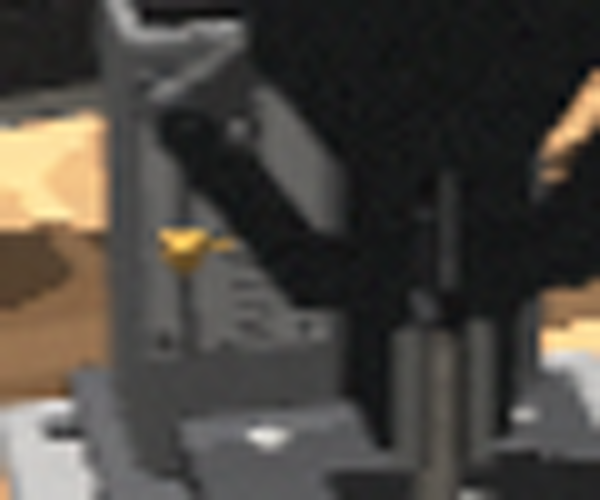

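Run:
```python
import cv2,numpy as np
f=cv2.imread("pics/side11.png")[176:200,242:272].astype(float)
f=np.clip((f-10)*2.2,0,255).astype(np.uint8)
cv2.imwrite("pics/c12.png",cv2.resize(f,None,fx=24,fy=24,interpolation=cv2.INTER_NEAREST))
```

```text
(no output)
```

View pics/c12.png

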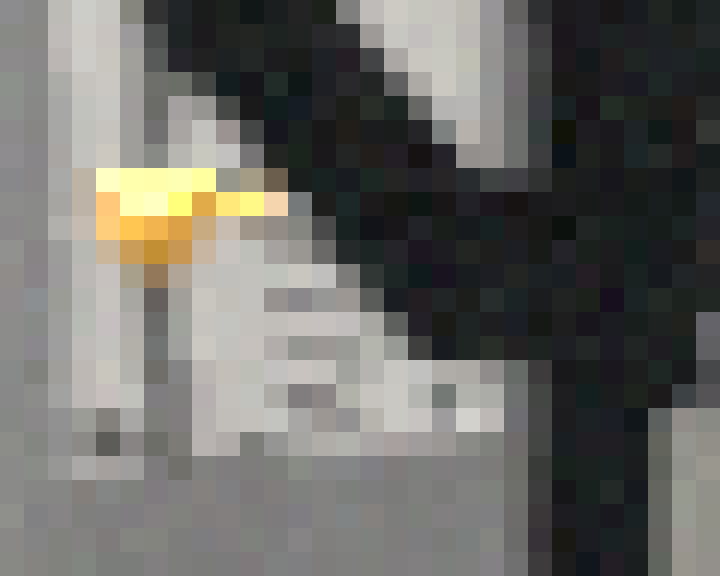

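Run:
```python
import cv2
for n in("side0","side10","side11"):
    g=cv2.cvtColor(cv2.imread(f"pics/{n}.png"),cv2.COLOR_BGR2GRAY);print(n);print(g[181:194,249:262])
```

```text
side0
[[ 86  98  97  99  79  73  77  75  91  98  98  98  94]
 [ 90  98  97  97  97  96  97  97  97  98  98 100  94]
 [184 133  78  93  99  78  72  90  99 100  98  98  93]
 [143  88 115 126 111  98  87  77  92 100  98  98  95]
 [ 84  85  95  80  73  78  78  88  96  98  97  98  93]
 [ 79  92  95  96  86  79  66  82  97 100 100  98  94]
 [ 87  96  96  96  98  97  94  93  96 100 100  99  94]
 [ 81  96  93  97  77  74  77  78  91  98  97  97  97]
 [ 79  98  97  97  96  95  96  91  97  98 100  99  94]
 [ 80  97  94  96  86  80  78  76  90  99  99  98  93]
 [ 66  89  96  95  96  99  93  81  89  98 101  98  95]
 [ 68  89  95  96  86  67  73  86  96  98  89  61  90]
 [ 67  90  96  97  98  86  76  77  83  81  79  58 113]]
side10
[[ 48  33  23  24  23  22  24  30  27  68  91 101  95]
 [ 90  66  26  22  23  25  27  26  23  30  82 100  96]
 [187 130  41  24  23  25  24  25  26  23  40  86  97]
 [146  89  76  43  23  23  28  21  24  21  24  55  82]
 [ 86  87  95  66  31  25  27  22  22  27  24  27  40]
 [ 82  93  99  95  86  53  23  20  23  22  25  24  19]
 [ 87  98  97  98  88  62  32  19  27  20
[... 367 characters left out ...]
42  20  24  21  24  23  23  27  68  91]
 [ 93 101  98  63  27  24  21  27  24  25  19  27  75]
 [188 135  78  81  54  23  24  23  26  27  25  27  30]
 [145  90 119 128 109  65  24  27  22  20  19  20  25]
 [ 86  90  96  80  75  70  44  24  19  20  26  23  22]
 [ 82  94  99  96  84  79  58  28  26  27  21  23  27]
 [ 86  96  97  98  97 100  97  66  34  26  21  20  23]
 [ 82 100  97  98  77  72  79  79  52  24  25  26  24]
 [ 83  99  99  97  96  98  98  97  86  54  26  22  25]
 [ 83 101  98  98  89  78  79  80  92  79  39  23  26]
 [ 70  93  97  96  98  99  97  84  92 100  98  89  87]
 [ 68  91  97  98  88  68  72  91  99 101  92  64  91]
 [ 68  91  96  97  99  86  79  76  92 101  99  81 105]]
```

```bash
cat > dot.py <<'E'
from h import *
def dot(n,r0,c0):
    g=cv2.cvtColor(cv2.imread(f"pics/{n}.png"),cv2.COLOR_BGR2GRAY).astype(float)
    w=g[r0-3:r0+4,c0-4:c0+5];w=w-np.median(w)-25;w[w<0]=0
    yy,xx=np.mgrid[r0-3:r0+4,c0-4:c0+5];return (w*xx).sum()/w.sum(),(w*yy).sum()/w.sum(),w
if __name__=="__main__":
    np.set_printoptions(linewidth=150)
    d0=np.array(dot("side0",213,257)[:2]);print(d0)
    print(dot("side0",213,257)[2].astype(int))
    for n,r,c in (("side5",213,257),("side6",213,257),("side10",205,256),("side11",203,256)):
        x,y,w=dot(n,r,c);print(n,x,y);print(w.astype(int))
        # solve rise from world point of dot
        P0=ray(side,d0,.0405)
        z=least_squares(lambda v:proj(side,P0+[0,0,v[0]])[0]-[x,y],[.02]).x;print("rise",z)
E
python3 dot.py
```

```text
[256.60111317 213.60111317]
[[  0   0   0   0   0   0   0   0   0]
 [  0   0   0   0   0   0   0   0   0]
 [  0   0   0   0   0   0   0   0   0]
 [  0   0  26  70  79  40   0   0   0]
 [  0   0  50 100 107  67   0   0   0]
 [  0   0   0   0   0   0   0   0   0]
 [  0   0   0   0   0   0   0   0   0]]
side5 256.59498207885304 213.59856630824373
[[  0   0   0   0   0   0   0   0   0]
 [  0   0   0   0   0   0   0   0   0]
 [  0   0   0   0   0   0   0   0   0]
 [  0   0  28  74  82  40   0   0   0]
 [  0   0  53 101 109  71   0   0   0]
 [  0   0   0   0   0   0   0   0   0]
 [  0   0   0   0   0   0   0   0   0]]
rise [7.49103976e-06]
side6 256.52904238618527 213.5431711145997
[[  0   0   0   0   0   0   0   0   0]
 [  0   0   0   0   0   0   0   0   0]
 [  0   0   0   0   0   0   0   0   0]
 [  0   0  43  86  98  57   7   0   0]
 [  0   0  68 116 109  53   0   0   0]
 [  0   0   0   0   0   0   0   0   0]
 [  0   0   0   0   0   0   0   0   0]]
rise [0.00016697]
side10 256.46499102333934 205.46140035906643
[[  0   0   0   0   0   0   0   0   0]
 [  0   0   0   0   0   0   2   0   0]
 [  0   0   0   0   0   0   0   0   0]
 [  0   0   0  24 104 104  57   5   0]
 [  0   0   0  65 100  81  15   0   0]
 [  0   0   0   0   0   0   0   0   0]
 [  0   0   0   0   0   0   0   0   0]]
rise [0.02266906]
side11 256.2045929018789 203.15240083507308
[[  0   0   0   0   0   0   0   0   0]
 [  0   0   0   0   0   0   0   0   0]
 [  0   0   0   0  15   6   0   0   0]
 [  0   0  15 102 108  94  45   0   0]
 [  0   0   0   2  50  42   0   0   0]
 [  0   0   0   0   0   0   0   0   0]
 [  0   0   0   0   0   0   0   0   0]]
rise [0.02901068]
```

Run:
```python
from h import *
import cv2
g=cv2.cvtColor(cv2.imread("pics/side0.png"),cv2.COLOR_BGR2GRAY).astype(float)
print(g[168:198,249:258].astype(int))
for y in(.0215,.025):
  print(np.round(proj(side,w2(p,[[.1035,y,.066+.005*k] for k in range(11)])),2).tolist())
print(proj(side,w2(p,[[.1,.029,.0954],[.1,.031,.0954]])))
```

```text
[[ 96  98 100  97  98  98  95  97  98]
 [ 90  99  97  99 100 100  96  93  99]
 [ 89  98  97 100 101  99  95  95  98]
 [ 87 100  98  99 103  99  95  95  97]
 [ 89 100  99  98 100  96  98  97  99]
 [ 88  98  98  98  98 100  97  95 100]
 [ 86  97  98 100 100 100  96  98  97]
 [ 86 102  97  98  86  81  65  84  97]
 [ 84  97  84  80  78  92  95  95  99]
 [ 85  97  97  95  76  60  71  88  99]
 [ 87 100  98  96  96  97  96  96  98]
 [ 86  97  97  96  86  82  73  70  92]
 [ 85 100  97  98  97  99  98  96  98]
 [ 86  98  97  99  79  73  77  75  91]
 [ 90  98  97  97  97  96  97  97  97]
 [184 133  78  93  99  78  72  90  99]
 [143  88 115 126 111  98  87  77  92]
 [ 84  85  95  80  73  78  78  88  96]
 [ 79  92  95  96  86  79  66  82  97]
 [ 87  96  96  96  98  97  94  93  96]
 [ 81  96  93  97  77  74  77  78  91]
 [ 79  98  97  97  96  95  96  91  97]
 [ 80  97  94  96  86  80  78  76  90]
 [ 66  89  96  95  96  99  93  81  89]
 [ 68  89  95  96  86  67  73  86  96]
 [ 67  90  96  97  98  86  76  77  83]
 [ 69  90  85  65  62  61  64  65  52]
 [ 59  68  66  65  63  53  53  57  51]
 [ 64  67  67  66  69  69  68  67  65]
 [ 68  67  66  65  67  67  68  68  66]]
[[256.49, 193.98], [256.46, 192.22], [256.42, 190.45], [256.39, 188.66], [256.36, 186.87], [256.33, 185.07], [256.3, 183.26], [256.26, 181.44], [256.23, 179.61], [256.2, 177.77], [256.17, 175.92]]
[[255.12, 194.11], [255.09, 192.35], [255.05, 190.57], [255.02, 188.79], [254.98, 187.0], [254.94, 185.19], [254.91, 183.38], [254.87, 181.56], [254.84, 179.73], [254.8, 177.89], [254.76, 176.04]]
[[253.56937983 184.34588343]
 [252.77183754 184.41738804]]
```

Run:
```python
from h import *
from cell import *
y=w2(p,[.0038,-.0003,0])[0]
move_linear([*y[:2],.0853],feed=.01);rep("h0")
for i in range(4):
    pause(.7);rep("h")
    if i==1:
        k=capture("side");cv2.imwrite("pics/side12.png",k["frame"])
from dot import dot
d0=np.array(dot("side0",213,257)[:2]);x,yy,w=dot("side12",203,256);P0=ray(side,d0,.0405)
print(least_squares(lambda v:proj(side,P0+[0,0,v[0]])[0]-[x,yy],[.02]).x)
```

```text
h0 19.76 tf [ 3.3  -0.41 85.01] Ft [ -3.7  -1.1 -17.7] [-0.01  0.23 -0.03] 0.0898
h 20.46 tf [ 3.4  -0.43 85.14] Ft [ -4.6  -2.6 -18.4] [0.03 0.53 0.04] 0.0934
h 21.16 tf [ 3.36 -0.44 85.12] Ft [ -5.6  -1.3 -17.8] [-0.13  0.52 -0.02] 0.0932
h 21.91 tf [ 3.4  -0.43 85.15] Ft [ -4.   -1.9 -19.1] [-0.07  0.55 -0.  ] 0.0917
h 22.61 tf [ 3.4  -0.43 85.15] Ft [ -3.4  -1.1 -18.9] [-0.13  0.54 -0.02] 0.0876
[0.02951386]
```

Run:
```python
from h import *
from cell import *
y=w2(p,[.0036,-.0003,0])[0]
move_linear([*y[:2],.0600],feed=.02);pause(.05);rep("60")
move_linear([*y[:2],.0545],feed=.012);pause(.05);rep("54.5")
print(move_linear([*y[:2],.0505],feed=.01,until_force=4));pause(.05);rep("deck")
wcap("w13");k=capture("side");cv2.imwrite("pics/side13.png",k["frame"])
from dot import dot
print(dot("side13",213,257)[:2])
f=cv2.imread("pics/w13.png");cv2.imwrite("pics/c13.png",cv2.resize(f[150:350,140:420],None,fx=2.8,fy=2.8,interpolation=cv2.INTER_CUBIC))
```

```text
60 24.07 tf [ 5.14  0.2  60.81] Ft [ -0.5   0.2 -10.3] [0.13 0.02 0.03] 0.0943
54.5 24.73 tf [ 4.52 -0.2  55.  ] Ft [-1.1  0.3 -3.3] [0.06 0.06 0.05] 0.095
True
deck 25.11 tf [ 3.9  -0.32 52.46] Ft [-0.6 -0.1  5.4] [ 0.11 -0.18  0.03] 0.0881
(np.float64(256.56890459363956), np.float64(213.4982332155477))
```

View pics/c13.png

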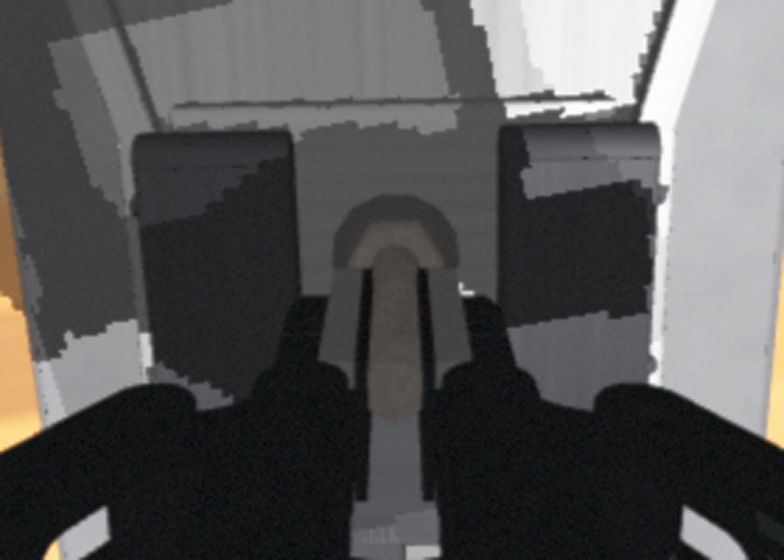

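Run:
```python
from h import *
from cell import *
y=w2(p,[.0055,-.0003,0])[0]
move_linear([*y[:2],.0527],feed=.02,until_force=5);pause(.05);rep("push")
gripper_open();pause(.1);rep("open")
P=observe()["position"]
move_linear([P[0],P[1],.2],feed=.15)
y=w2(p,[-.1,-.0,0])[0];wcap("w14")
move_pose([.36,-.12,.25],observe()["orientation"])
s=observe();print(s["clock"])
for n in("side","top"):
    k=capture(n);cv2.imwrite(f"pics/{n}14.png",k["frame"])
f=cv2.imread("pics/side14.png");a=cv2.resize(f[140:280,220:330],None,fx=4,fy=4,interpolation=cv2.INTER_CUBIC)
t=cv2.imread("pics/top14.png");b=cv2.resize(t[120:270,215:315],None,fx=3.5,fy=3.5,interpolation=cv2.INTER_CUBIC)
o=np.zeros((600,800,3),np.uint8);o[:560,:440]=a;o[:525,445:795]=b;cv2.imwrite("pics/c14.png",o)
from dot import dot
print(dot("side14",213,257)[:2])
```

```text
push 25.62 tf [ 4.63 -0.37 52.8 ] Ft [-4.1  0.3  6.8] [0.18 0.57 0.06] 0.0934
open 26.45 tf [ 5.52 -0.28 52.69] Ft [-1.4  0.2 -0.5] [ 0.   -0.01  0.08] 0.9954
28.6917
(np.float64(256.61182994454714), np.float64(213.6007393715342))
```

View pics/c14.png

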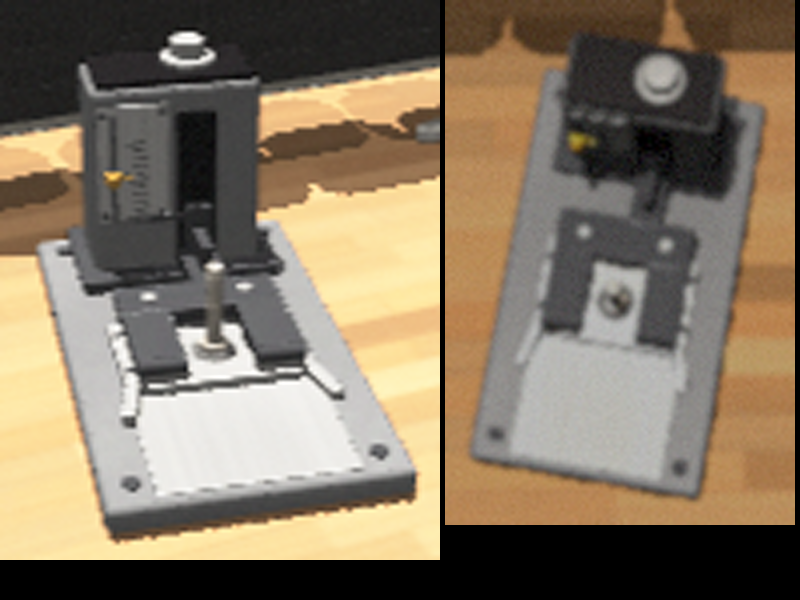

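View pics/w14.png

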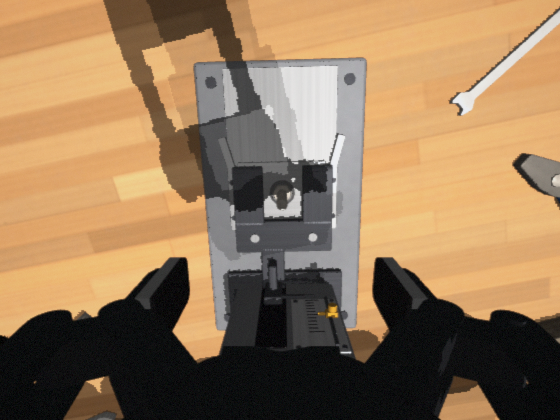

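Run:
```python
from cell import *
job_done();print(observe()["clock"])
```

```text
the job is handed in; nothing more can be done
the job is handed in; nothing more can be done
```

I carried out the whole job and handed it in with about 28.8 s used of the 48 s.

**What I did:** I gripped the stud and set the plate on the loading deck. I slid it under the claw until it met the stop pins, which gave about 5 N of resistance at the same spot each time. Then I pulled straight up in steps and held about 29.3–29.5 mm of claw rise for about 3 s. After easing down slowly to the deck, I pushed the plate lightly against the pins again, let go and moved clear.

**Last checks:**
- **Load:** The marker measured about 29.0–29.4 mm above the pointer's rest. During the hold, the tool height gave a claw rise of 29.3 mm, and a bolt head on the claw in the side camera gave 29.5 mm. The force was about 18–19 N, against 18.3 N expected.
- **After release:** The bolt head was back at its starting pixel within 0.02 px, so the claw is at rest. The part sits home under the claw. In the pictures the marker, tape, block, spanner and pliers looked undisturbed.

**Limits and disagreements:**
- **Pointer not seen:** A finger hid the pointer tip while the load was on, so "level with the marker" is inferred from the rise and the force. I estimate it is good to about 0.5 mm.
- **Seat position:** The plate met the pins about 4 mm beyond my first camera estimate of the tester's position. Two of those 4 mm fall within the camera calibration; I trusted the contact instead.
- **Sideways force:** A sideways pull of up to about 5 N built up during the hold.

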